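# Tall painting board into the drying rack

### The job

Take the tall, narrow painting board out of its desk stand and slide it upright into the one empty slot of the wooden drying rack, all the way down to the slot's floor and roughly centred along the slot, then let go. Leave the low, broad board standing in its own stand.

Things in the scene. Friction and masses are not known exactly. Their poses are not given: they have to be found in the camera images.
- tall_board_centre (a point): Centre of the board to move: birch panel, white on both faces, 90 wide (its x) x 12 thick (y) x 150 tall (z), 0.11 kg, loose, upright on its short edge; point 75 mm above its bottom. Stands in either of two like wooden stands, 130 x 70 x 35 high, in a groove 17 wide, 27 deep, floor 8 above the table; the upper 123 mm are free to pinch across the thickness and lift straight up.
- empty_slot (a point): Middle of the floor of the rack's one empty slot (thin grey strip on it), 12 mm above the table; x along the slot, y across, z up. Slot 130 long, open at both ends, 60 deep: throat 16.5 wide in the lower 40 mm, then a bevelled mouth widening to 40.5 at the top. Which of the three slots is empty varies. The board may face either way.
- rack: Fixed light timber drying rack, 150 (x) x 210 (y), 72 mm high; origin: centre of its underside. Three parallel slots along its x, at y = -60, 0 and 60 mm. The two filled slots hold firmly fixed low panels, 110 wide, 12 thick, whose tops are 97 mm above the table.
- broad_board_centre (a point): Centre of the bystander board, to be left alone: same kind of panel but 150 wide (x) x 12 thick (y) x 90 tall (z), loose, standing on its long edge in the other stand; the point is 45 mm above its bottom edge.

How it is judged:
By the outcome, as a careful person would: the job done as asked, in the order asked, and still so for the second after the job is handed in, with the robot touching nothing.
It also fails if it takes over 42 s, if anything falls off the work surface, if the arm or the gripper's body presses on something with over 40 N, if the wrist force passes 120 N, or if a joint passes its speed limit or range.

### The arm

A 6-joint arm with a two-finger parallel gripper is mounted at the origin on the work surface. World frame = base frame: x ahead of the robot, y to its left, z up, the work surface at z = 0. Lengths are in m, angles in rad, forces in N, time in s.
With the tool pointing down it reaches from about 0.225 to 0.725 m from the base axis. Payload 3.1 kg.
Tool frame: the origin (TCP) lies at the very end of the fingers, on their centre line; the grasp point (between the pads) lies 19 mm behind it; z points along the fingers, y is the direction in which the jaws open and shut (so a half turn about z gives the same grasp; the last joint's range is limited). The gripper opens to 85 mm and grips with 20 to 120 N. Pads are 22 mm wide; open, the fingers measure 114 mm over their backs; the gripper's body (76 mm by 85 mm) begins 54 mm behind the grasp point. The pads swing forward as they close: fully open they stand 13 mm farther back than shut.
Start: joints at [-1.299, 0.048, 0.099, 1.622, 0, 1.443], TCP at [0.204, -0.484, 0.231] pointing down, gripper open.
Joint ranges: [-2.91, 2.91], [-0.99, 1.94], [-1.21, 1.42], [-2.12, 2.29], [-1.49, 1.47], [-3.14, 3.14]. Speed limits (rad/s): [2.79, 2.79, 3.14, 3.14, 3.14, 3.14].

### API

Orientations are given as a unit quaternion [x, y, z, w].
In Python, from bench import env gives the robot as it stands. The module is installed in compiled form; this text tells all that it offers.
- The arm moves only by the tool servo_tool, never from a script. Its arguments are lists of equal length, an entry for each row: "xyz": the shift along the tool's x, y, z as a fraction of full scale, a list of three; "dr": the turn, a rotation vector about the tool's x, y, z as a fraction of full scale, a list of three; "fingers": the opening in per cent of the stroke, from 0 (shut) to 100 (fully open). A call has 1 to 20 rows; each row shifts and turns the pose as measured when the row begins, along the tool's axes as they then stand; what a row does not reach is not made up. Full scale, the value 1, is 600 mm for a shift and 30 degrees for a turn. A row lasts 1/8 s, in which the tool goes at most 62.5 mm and 10.7 degrees, less where a joint would pass 70% of its speed; a pose out of reach is approached as far as the arm can. A call with a number of a shift or a turn outside -1 to 1 is refused whole. A call with a gripper value outside its range is refused whole. The fingers move at their own pace and stop on an object; "newtons" is the grip in N (left out, the last holds). Time passes only in rows, so rows that do not move let the fingers close. It gives the time, the measured TCP pose, the force and the opening at its end, in the units of the state.
- env.get_obs(): the state, without advancing time (a new reading comes with each control period).
- env.snapshot(name): name is "side" or "top" or "wrist"; returns a dict with "frame" (420x560x3 uint8, red, green, blue), "vertical_fov" (degrees; the focal length in pixels is half the picture's height over the tangent of half this angle, whatever the lens; pixels are square), "cx", "cy" (the principal point, pixels), "position" and "attitude" of the camera in the world; the wrist camera has in their place "hand_eye" (4x4, takes a point from camera to tool coordinates, whose origin is the TCP and whose axes are the flange's). Camera axes: x right, y down, z forward; pixel columns grow to the right and rows downward; lengths in m; the calibration is good to about 2 mm. The wrist camera is an equidistant fisheye: a pixel r from the principal point sees the ray r / f radians off the axis. A picture is of the moment at which its call begins: read the wrist's pose just before it. There is no depth.
- env.sign_off(): hands the job in, once; it reports no verdict.
Trained networks look in the newest picture that a camera, given by its name, has taken for a name from the list of things; names that differ only in an ending like _2 or _b are one class to them, and where a whole thing is asked for, a point or a joint stands for the part that bears it (a point fixed in the world has none). Each returns a list of dicts, best first, with "p" (0 to 1); they miss things now and then, are a little off and sometimes report something else, mostly with a low value. They report only what shows in the picture. A call takes as long as a camera call.
- env.spot_in(camera, name): "at" ([x, y, z] in m, in the coordinates of the camera as it stood for that picture, good to about 4 mm: the middle of the surface that is visible of it).
The state is a dict: "clock": time; "qpos": joint angles; "qd": joint speeds; "joint_torque": joint torques, N m; "tool_pos": TCP position; "orientation": TCP orientation; "ft_force": force on the tool from outside, world axes, zero at the start; "ft_torque": the same for the moment, N m; "width": finger opening in m.
Only numpy, scipy, OpenCV 4.12 (cv2) and the standard library are available. Lean on these libraries where they do the work, as an engineer would, in place of code of your own. Each camera call takes 0.05 s, during which the arm holds its last target.

## Working session

There is one attempt and no reset: what is moved stays moved. The work goes in short steps, Python scripts to look and compute and a tool call to move; the robot and the scene stay as the last step left them, time stands still between calls to the robot, and variables do not carry over. Pictures are saved under pics/ and viewed, and the job is handed in when it is done.

Besides the shell and the picture viewer there is one more tool, called after "Emit:" as name(argument=value, ...) on one line, values as JSON. servo_tool: Moves the arm, as the interface text tells. Its arguments: {"type":"object","properties":{"xyz":{"type":"array"},"dr":{"type":"array"},"fingers":{"type":"array"},"newtons":{"type":"number"}},"required":["xyz","dr","fingers"]}

```bash
mkdir -p pics; cat > h.py <<'E'
import numpy as np, cv2
from scipy.spatial.transform import Rotation as R
from bench import env
def cam(s):
    f=s["frame"].shape[0]/2/np.tan(np.radians(s["vertical_fov"])/2)
    a=np.array(s["attitude"]) if "attitude" in s else None
    M=None
    if a is not None: M=a if a.shape==(3,3) else R.from_quat(a).as_matrix()
    return f,M
def proj(s,P):
    f,M=cam(s); p=(np.atleast_2d(P)-np.array(s["position"]))@M
    return np.c_[s["cx"]+f*p[:,0]/p[:,2], s["cy"]+f*p[:,1]/p[:,2]]
def ray(s,uv,z):
    f,M=cam(s); uv=np.atleast_2d(uv)
    d=np.c_[(uv[:,0]-s["cx"])/f,(uv[:,1]-s["cy"])/f,np.ones(len(uv))]@M.T
    o=np.array(s["position"]); return o+d*((z-o[2])/d[:,2])[:,None]
E
python3 - <<'E'
from h import *
o=env.get_obs(); print({k:np.round(v,3).tolist() for k,v in o.items()})
for n in ("top","side","wrist"):
    s=env.snapshot(n); cv2.imwrite(f"pics/{n}0.png",s["frame"][:,:,::-1])
    print(n,{k:np.round(v,4).tolist() for k,v in s.items() if k!="frame"})
    f,M=cam(s)
    if M is None: H=np.array(s["hand_eye"]); T=np.eye(4);T[:3,:3]=R.from_quat(o["orientation"]).as_matrix();T[:3,3]=o["tool_pos"];W=T@H
    else: W=np.eye(4);W[:3,:3]=M;W[:3,3]=s["position"]
    for k in ("tall_board_centre","empty_slot","rack","broad_board_centre"):
        for r in env.spot_in(n,k): print(k,round(r["p"],2),np.round(W@np.r_[r["at"],1],3)[:3])
E
```

```text
{'clock': 0.0, 'qpos': [-1.299, 0.049, 0.098, 1.622, -0.0, 1.443], 'qd': [-0.0, 0.0, -0.0, 0.001, -0.003, -0.002], 'joint_torque': [-0.0, -33.878, 32.001, 0.02, -0.0, 0.0], 'tool_pos': [0.204, -0.483, 0.23], 'orientation': [0.98, 0.199, -0.0, -0.001], 'ft_force': [-0.4, 0.805, 0.341], 'ft_torque': [-0.029, -0.058, -0.006], 'width': 0.086}
top {'vertical_fov': 43.679, 'cx': 286.8285, 'cy': 198.7792, 'position': [0.3714, 0.0105, 0.9891], 'attitude': [0.7128, -0.6948, 0.068, -0.0678]}
tall_board_centre 0.64 [ 0.551 -0.265  0.119]
empty_slot 0.8 [0.549 0.168 0.01 ]
rack 0.65 [0.542 0.169 0.068]
broad_board_centre 0.88 [ 0.493 -0.098  0.1  ]
side {'vertical_fov': 54.4806, 'cx': 284.361, 'cy': 210.2149, 'position': [0.2456, -0.3818, 0.6152], 'attitude': [0.8915, -0.2847, 0.117, -0.3325]}
tall_board_centre 0.66 [ 0.545 -0.272  0.115]
rack 0.82 [0.52  0.124 0.053]
broad_board_centre 0.66 [ 0.494 -0.109  0.075]
wrist {'vertical_fov': 65.7065, 'cx': 282.6288, 'cy': 212.1836, 'hand_eye': [[-0.0005, -0.9543, -0.2987, 0.0766], [1.0, -0.0004, -0.0006, 0.0008], [0.0005, -0.2987, 0.9543, -0.1424], [0.0, 0.0, 0.0, 1.0]]}
```

View pics/top0.png

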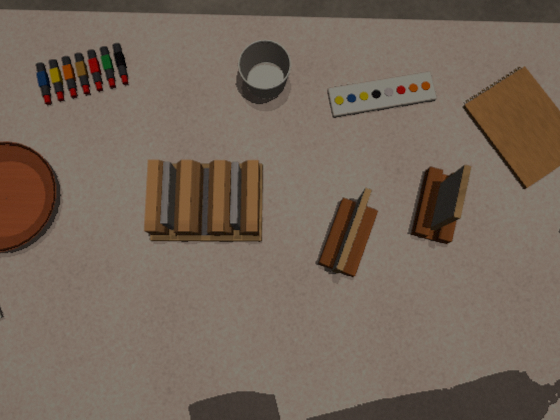

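View pics/side0.png

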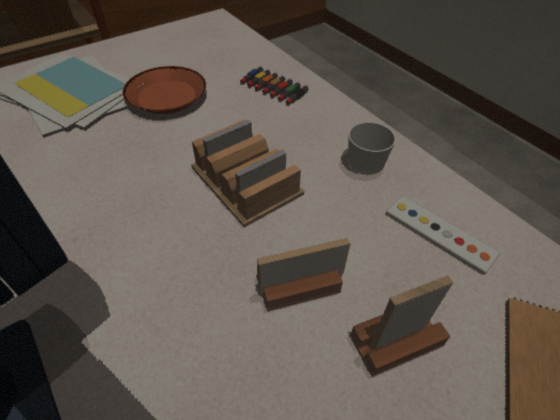

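```bash
python3 - <<'E'
import cv2
a=cv2.imread("pics/top0.png")
cv2.imwrite("pics/topz1.png",cv2.resize(a[90:230,260:500],None,fx=3.3,fy=3.3,interpolation=cv2.INTER_CUBIC)[:590,:800])
cv2.imwrite("pics/topz2.png",cv2.resize(a[10:210,120:320],None,fx=3,fy=3,interpolation=cv2.INTER_CUBIC))
cv2.imwrite("pics/topz3.png",cv2.resize(a[30:190,340:500],None,fx=3.7,fy=3.7,interpolation=cv2.INTER_CUBIC))
E
```

```text
(no output)
```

The top view shows the rack at about (205,200) with its middle slot empty. The broad board is at about (350,230) and the tall board at about (450,200). I'll zoom in for exact edges.

View pics/topz2.png

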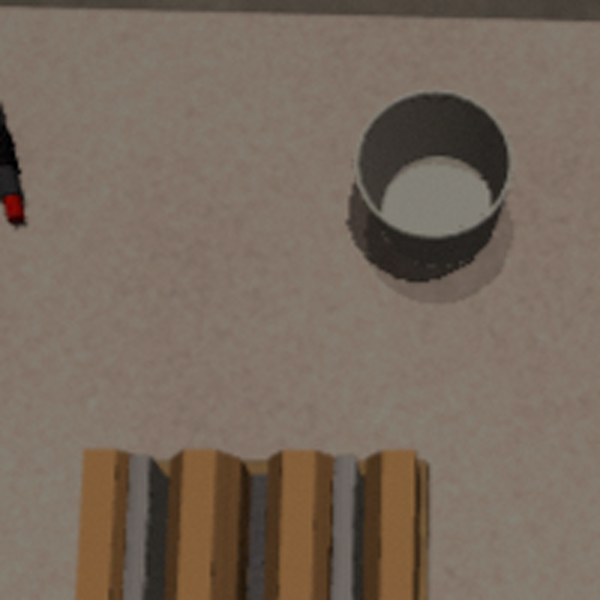

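```bash
python3 - <<'E'
import cv2
a=cv2.imread("pics/top0.png")
cv2.imwrite("pics/topz3b.png",cv2.resize(a[150:250,400:500],None,fx=5.9,fy=5.9,interpolation=cv2.INTER_CUBIC))
E
```

```text
(no output)
```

View pics/topz3b.png

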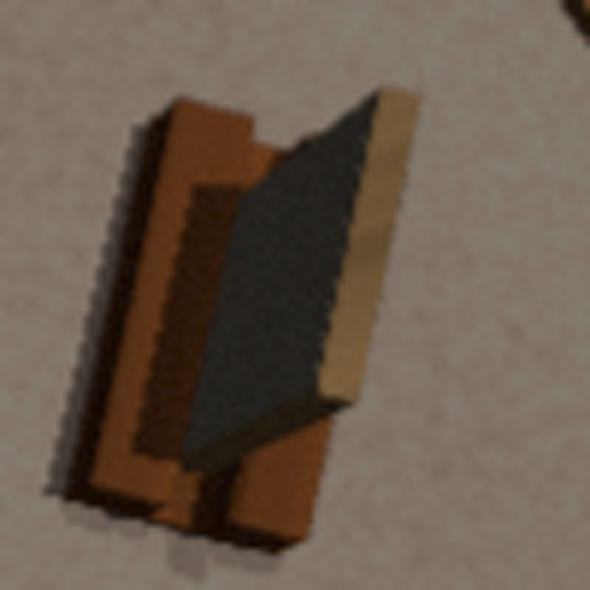

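```bash
python3 - <<'E'
import cv2
a=cv2.imread("pics/top0.png")
cv2.imwrite("pics/rackz.png",cv2.resize(a[145:255,140:275],None,fx=5.4,fy=5.4,interpolation=cv2.INTER_CUBIC))
E
```

```text
(no output)
```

View pics/rackz.png

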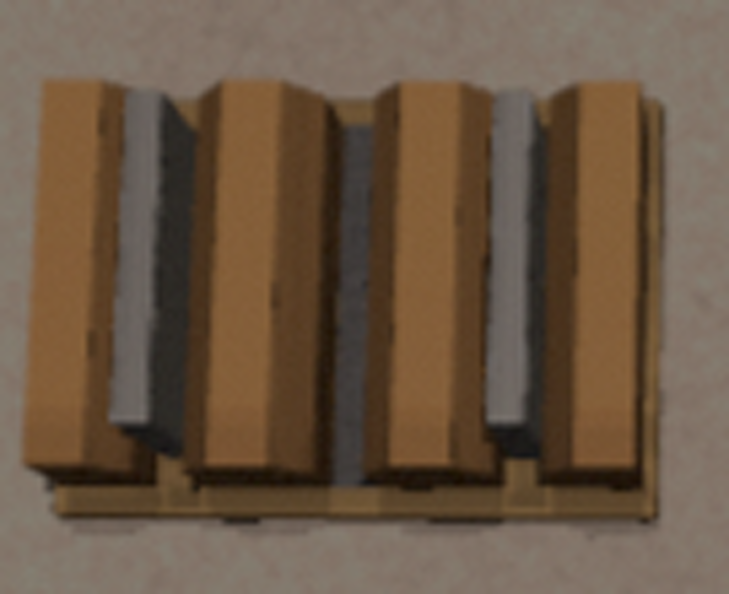

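```bash
cat > fit.py <<'E'
from h import *
from scipy.optimize import least_squares
s=env.snapshot("top")
def fit(L,uv,x0,d=None):
    L=np.array(L,float)/1000
    def W(q): 
        c,n=np.cos(q[2]),np.sin(q[2]); return np.c_[q[0]+c*L[:,0]-n*L[:,1],q[1]+n*L[:,0]+c*L[:,1],L[:,2]]
    r=least_squares(lambda q:(proj(s,W(q))-uv).ravel(),x0,x_scale=[.01,.01,.05],loss="soft_l1")
    return r.x,(proj(s,W(r.x))-uv).round(1)
L=[];P=[]
for y,t,b in ((39.75,(220,80),(208,467)),(20.25,(283,80),(268,467)),(-20.25,(397,80),(390,467)),(-39.75,(463,82),(455,467)),(-80.25,(580,82),(572,467)),(80.25,(105,78),(92,465))):
    L+=[(65,y,72),(-65,y,72)];P+=[t,b]
L+=[(-75,-105,0),(-75,105,0)];P+=[(655,517),(57,515)]
uv=(np.array(P)+.5)/5.4-.5+[140,145]
q,r=fit(L,uv,[.54,.169,0]);print("rack",q.round(4),np.degrees(q[2]).round(2),r.tolist())
L=[(45,6,158),(45,-6,158),(-45,-6,158),(-45,6,158)]
uv=(np.array([(378,88),(420,93),(357,402),(318,396)])+.5)/5.9-.5+[400,150]
q,r=fit(L,uv,[.55,-.265,0]);print("tall",q.round(4),np.degrees(q[2]).round(2),r.tolist())
L=[(65,35,35),(-65,35,35),(-65,-35,35)]
uv=(np.array([(178,97),(92,487),(300,540)])+.5)/5.9-.5+[400,150]
q,r=fit(L,uv,[.53,-.265,0]);print("stand",q.round(4),np.degrees(q[2]).round(2),r.tolist())
E
python3 fit.py
```

```text
rack [0.5535 0.1646 0.0223] 1.28 [[0.6, -0.1], [-0.3, -0.3], [-0.3, -0.0], [-0.3, -0.3], [1.0, 0.1], [0.1, -0.2], [-0.4, -0.3], [-0.8, -0.2], [0.3, -0.2], [0.5, -0.1], [-0.5, 0.2], [-1.8, -0.0], [0.9, 0.9], [0.6, 0.9]]
tall [ 0.5537 -0.2715 -0.2265] -12.98 [[-0.1, -0.6], [0.0, 0.3], [0.4, 0.6], [-0.3, -0.3]]
stand [ 0.5561 -0.2723 -0.2434] -13.95 [[-0.2, -0.4], [-0.8, -0.3], [1.3, 0.8]]
```

```bash
cat > ov.py <<'E'
from h import *
def box(q,L):
    c,n=np.cos(q[2]),np.sin(q[2]); L=np.array(L,float)/1000
    return np.c_[q[0]+c*L[:,0]-n*L[:,1],q[1]+n*L[:,0]+c*L[:,1],L[:,2]]
rack=[.5535,.1646,.0223]; tall=[.5537,-.2715,-.2265]
def segs(rack,tall):
    S=[]
    for y in (20.25,39.75,-20.25,-39.75,80.25,-80.25): S.append(box(rack,[(65,y,72),(-65,y,72)]))
    for y in (8.25,-8.25): S.append(box(rack,[(65,y,12),(-65,y,12)]))
    S.append(box(rack,[(75,105,0),(-75,105,0),(-75,-105,0),(75,-105,0)]))
    S.append(box(tall,[(45,6,158),(45,-6,158),(-45,-6,158),(-45,6,158),(45,6,158)]))
    S.append(box(tall,[(45,6,158),(45,6,40)]));S.append(box(tall,[(-45,6,158),(-45,6,40)]))
    return S
E
python3 - <<'E'
from ov import *
s=env.snapshot("side"); im=cv2.resize(s["frame"][:,:,::-1],None,fx=4,fy=4,interpolation=cv2.INTER_CUBIC)
for g in segs(rack,tall): cv2.polylines(im,[((proj(s,g)+.5)*4).round().astype(np.int32)],False,(0,255,0),1)
cv2.imwrite("pics/ovs1.png",im[460:900,740:1240]);cv2.imwrite("pics/ovs2.png",im[1080:1500,1380:1840])
E
```

```text
(no output)
```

View pics/ovs1.png

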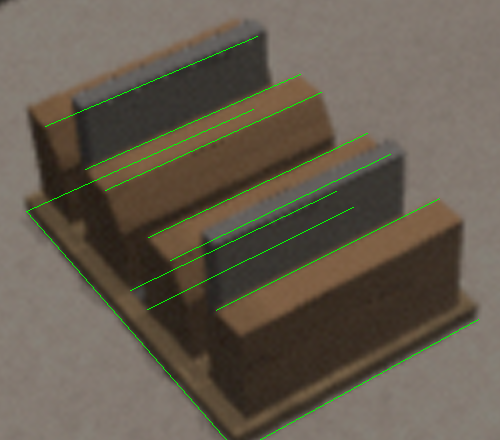

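View pics/ovs2.png

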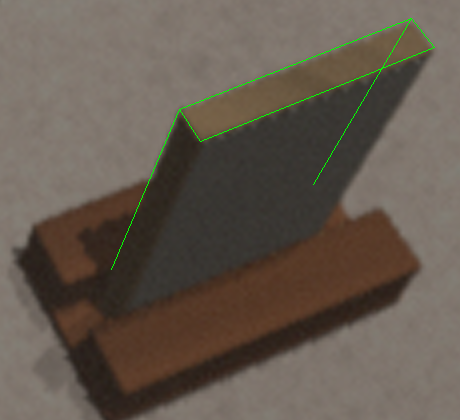

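```bash
cat > go.py <<'E'
from h import *
def go(pos,yaw):
    o=env.get_obs(); r=R.from_quat(o["orientation"])
    t=R.from_euler("z",yaw)*R.from_quat([1,0,0,0])
    d=r.inv().apply(np.array(pos)-o["tool_pos"]); dt=t.inv().apply(np.array(pos)-o["tool_pos"])
    rv=(r.inv()*t).as_rotvec()
    print("clk",o["clock"],"pos",np.round(o["tool_pos"],4),"frac now-frame",(d/.6).round(4),"target-frame",(dt/.6).round(4),"dr",(np.degrees(rv)/30).round(3),"w",round(o["width"],4),"F",np.round(o["ft_force"],1),"q",np.round(o["qpos"],2))
E
python3 -c "
from go import *
go([.5537,-.2715,.23],-.2265)"
```

```text
clk 0.85 pos [ 0.2043 -0.4836  0.2313] frac now-frame [ 0.674  -0.099   0.0022] target-frame [ 0.488  -0.4753  0.0022] dr [0.    0.    1.196] w 0.0855 F [-1.2  0.5  0.2] q [-1.3   0.05  0.1   1.62 -0.    1.44]
```

Emit:
servo_tool(xyz=[[0,0,0],[0,0,0],[0,0,0],[0,0,0],[0.06,-0.06,0],[0.06,-0.06,0],[0.06,-0.06,0],[0.06,-0.06,0],[0.06,-0.06,0],[0.06,-0.06,0],[0.06,-0.06,0],[0.05,-0.05,0],[0,0,0]], dr=[[0,0,0.3],[0,0,0.3],[0,0,0.3],[0,0,0.3],[0,0,0],[0,0,0],[0,0,0],[0,0,0],[0,0,0],[0,0,0],[0,0,0],[0,0,0],[0,0,0]], fingers=[100,100,100,100,100,100,100,100,100,100,100,100,100], newtons=50)

```text
clock: 2.48
tool_pos: [0.5582, -0.2762, 0.2303]
orientation: [0.992, -0.127, 0.001, 0.001]
ft_force: [-0.4, 0.3, -0.8]
width: 0.0856
```

```bash
python3 -c "
from go import *
go([.5537,-.2715,.23],-.2265)"
```

```text
clk 2.475 pos [ 0.5582 -0.2762  0.2303] frac now-frame [-0.0093 -0.0057  0.0004] target-frame [-0.0091 -0.006   0.0005] dr [ 0.005 -0.003 -0.053] w 0.0856 F [-0.4  0.3 -0.8] q [-0.57  0.31  0.39  1.65 -0.    2.83]
```

Emit:
servo_tool(xyz=[[-0.009,-0.006,0],[0,0,0],[0,0,0],[0,0,0],[0,0,0],[0,0,0],[0,0,0],[0,0,0],[0,0,0],[0,0,0],[0,0,0],[0,0,0],[0,0,0],[0,0,0],[0,0,0],[0,0,0],[0,0,0],[0,0,0],[0,0,0]], dr=[[0,0,-0.33],[0,0,-0.33],[0,0,-0.33],[0,0,-0.33],[0,0,-0.33],[0,0,-0.33],[0,0,-0.33],[0,0,-0.33],[0,0,-0.33],[0,0,-0.33],[0,0,-0.33],[0,0,-0.33],[0,0,-0.33],[0,0,-0.33],[0,0,-0.33],[0,0,-0.33],[0,0,-0.33],[0,0,-0.33],[0,0,0]], fingers=[100,100,100,100,100,100,100,100,100,100,100,100,100,100,100,100,100,100,100])

```text
clock: 4.85
tool_pos: [0.5365, -0.2855, 0.2325]
orientation: [0.101, 0.995, -0.005, -0.004]
ft_force: [-0.1, 0.5, -0.2]
width: 0.0858
```

```bash
python3 - <<'E'
from go import *
go([.5537,-.2715,.116],-.2265+np.pi)
s=env.snapshot("wrist");cv2.imwrite("pics/w1.png",s["frame"][:,:,::-1])
E
```

```text
clk 4.85 pos [ 0.5365 -0.2855  0.2325] frac now-frame [-0.0247  0.0307  0.1937] target-frame [-0.0227  0.0291  0.1942] dr [-0.021 -0.013  0.044] w 0.0858 F [-0.1  0.5 -0.2] q [-0.59  0.27  0.36  1.65 -0.01 -0.39]
```

View pics/w1.png

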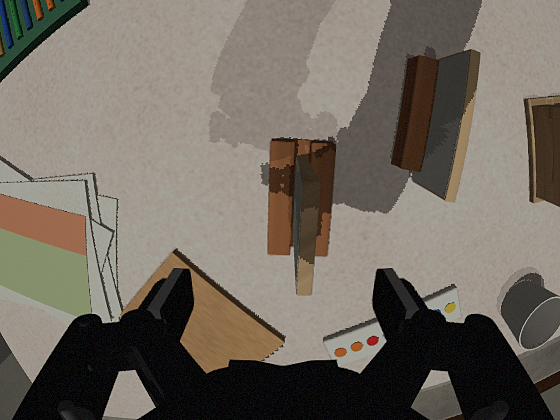

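The wrist view shows the board's top edge around (305,270), between the jaws. The TCP drifted about 20 mm during the turn, so I'll correct that.

Emit:
servo_tool(xyz=[[-0.024,0.03,0],[0,0,0],[0,0,0]], dr=[[-0.02,-0.013,0.044],[0,0,0],[0,0,0]], fingers=[100,100,100])

```text
clock: 5.28
tool_pos: [0.5531, -0.272, 0.2325]
orientation: [0.118, 0.993, -0.001, -0.0]
ft_force: [-0.9, -0.1, 0.2]
width: 0.0855
```

```bash
python3 - <<'E'
from go import *
go([.5537,-.2715,.116],-.2265+np.pi)
E
```

```text
clk 5.275 pos [ 0.5531 -0.272   0.2325] frac now-frame [-0.0009  0.0014  0.1942] target-frame [-0.0008  0.0011  0.1942] dr [-0.003 -0.001 -0.017] w 0.0855 F [-0.9 -0.1  0.2] q [-0.56  0.29  0.38  1.66 -0.   -0.33]
```

Emit:
servo_tool(xyz=[[-0.001,0.001,0.05],[0,0,0.05],[0,0,0.05],[0,0,0.044],[0,0,0]], dr=[[0,0,-0.017],[0,0,0],[0,0,0],[0,0,0],[0,0,0]], fingers=[100,100,100,100,100])

```text
clock: 5.9
tool_pos: [0.5517, -0.2748, 0.1145]
orientation: [0.116, 0.993, -0.002, 0.0]
ft_force: [0.5, -0.4, 0.2]
width: 0.0856
```

```bash
python3 - <<'E'
from go import *
go([.5537,-.2715,.116],-.2265+np.pi)
E
```

```text
clk 5.9 pos [ 0.5517 -0.2748  0.1145] frac now-frame [-0.002   0.0062 -0.0026] target-frame [-0.0021  0.0062 -0.0025] dr [-0.009  0.001 -0.012] w 0.0856 F [ 0.5 -0.4  0.2] q [-0.57  0.29  0.14  1.42 -0.   -0.34]
```

Emit:
servo_tool(xyz=[[-0.002,0.006,-0.0025],[0,0,0],[0,0,0],[0,0,0],[0,0,0],[0,0,0],[0,0,0],[0,0,0]], dr=[[-0.009,0,-0.012],[0,0,0],[0,0,0],[0,0,0],[0,0,0],[0,0,0],[0,0,0],[0,0,0]], fingers=[100,60,30,0,0,0,0,0], newtons=50)

```text
clock: 6.9
tool_pos: [0.5563, -0.2735, 0.1222]
orientation: [0.113, 0.994, -0.002, 0.004]
ft_force: [0.8, 0.3, 0.2]
width: 0.0113
```

```bash
python3 - <<'E'
from go import *
go([.5537,-.2715,.116],-.2265+np.pi)
s=env.snapshot("wrist");cv2.imwrite("pics/w2.png",s["frame"][:,:,::-1])
E
```

```text
clk 6.9 pos [ 0.5563 -0.2735  0.1222] frac now-frame [0.005  0.0023 0.0102] target-frame [0.0049 0.0022 0.0103] dr [-0.006  0.018 -0.   ] w 0.0113 F [0.8 0.3 0.2] q [-0.57  0.29  0.15  1.43  0.   -0.34]
```

View pics/w2.png

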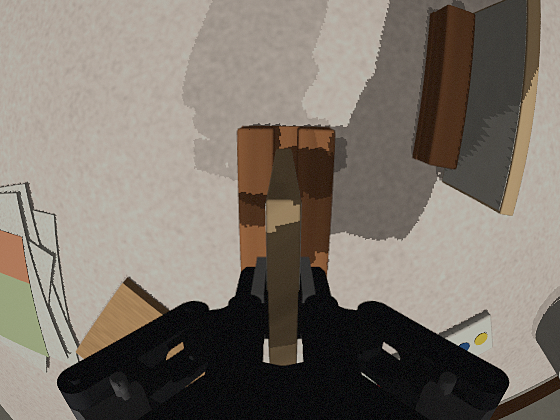

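Gripped at 11.3 mm width, with the board between the pads. Next is a straight lift.

Emit:
servo_tool(xyz=[[0,0,-0.03],[0,0,-0.05],[0,0,-0.05],[0,0,-0.05],[0,0,-0.05],[0,0,-0.025],[0,0,0]], dr=[[0,0,0],[0,0,0],[0,0,0],[0,0,0],[0,0,0],[0,0,0],[0,0,0]], fingers=[0,0,0,0,0,0,0])

```text
clock: 7.82
tool_pos: [0.5541, -0.2725, 0.2849]
orientation: [0.113, 0.994, -0.003, 0.005]
ft_force: [0.4, -0.6, -1.7]
width: 0.0113
```

```bash
python3 - <<'E'
from go import *
go([.5535,.1646,.28],.0223+np.pi)
E
```

```text
clk 7.825 pos [ 0.5541 -0.2725  0.2849] frac now-frame [0.1649 0.7096 0.0034] target-frame [-0.0153  0.7283  0.0081] dr [-0.01   0.018 -0.476] w 0.0113 F [ 0.4 -0.6 -1.7] q [-0.57  0.31  0.51  1.76 -0.   -0.34]
```

Emit:
servo_tool(xyz=[[0,0,0],[0,0,0],[0,0.04,0],[0,0.06,0],[-0.003,0.06,0],[-0.003,0.06,0],[-0.003,0.06,0],[-0.003,0.06,0],[-0.003,0.06,0],[0,0.06,0],[0,0.06,0],[0,0.06,0],[0,0.06,0],[0,0.06,0],[0,0.05,0],[0,0,0],[0,0,0]], dr=[[-0.01,0.018,-0.24],[0,0,-0.236],[0,0,0],[0,0,0],[0,0,0],[0,0,0],[0,0,0],[0,0,0],[0,0,0],[0,0,0],[0,0,0],[0,0,0],[0,0,0],[0,0,0],[0,0,0],[0,0,0],[0,0,0]], fingers=[0,0,0,0,0,0,0,0,0,0,0,0,0,0,0,0,0])

```text
clock: 9.95
tool_pos: [0.5431, 0.1911, 0.2727]
orientation: [-0.014, 1.0, 0.001, -0.011]
ft_force: [0.7, 0.0, -0.5]
width: 0.0112
```

```bash
python3 - <<'E'
from go import *
go([.5535,.1646,.28],.0223+np.pi)
for n in("side","wrist","top"):
  s=env.snapshot(n);cv2.imwrite(f"pics/{n}3.png",s["frame"][:,:,::-1])
E
```

```text
clk 9.95 pos [0.5431 0.1911 0.2727] frac now-frame [-0.0158 -0.0446 -0.0126] target-frame [-0.0163 -0.0446 -0.0121] dr [ 0.005 -0.041  0.012] w 0.0112 F [ 0.7  0.  -0.5] q [0.22 0.22 0.38 1.74 0.01 0.19]
```

View pics/side3.png

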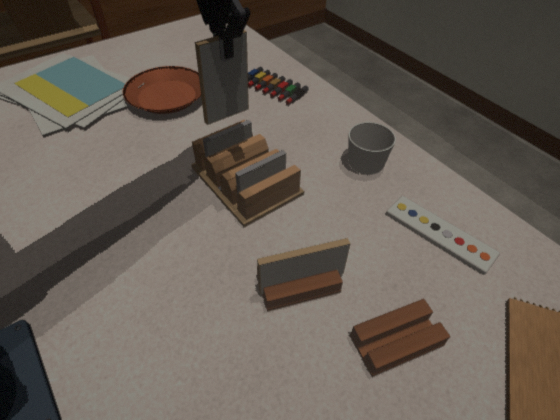

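View pics/wrist3.png

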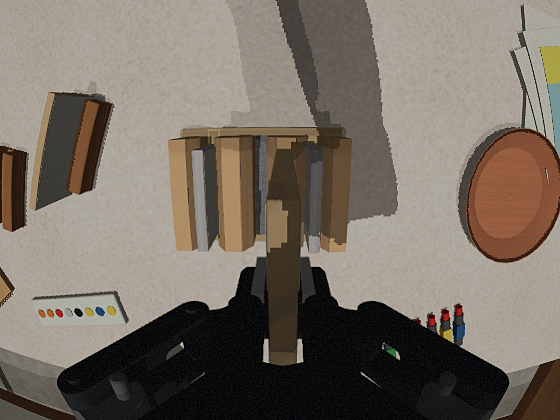

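View pics/top3.png

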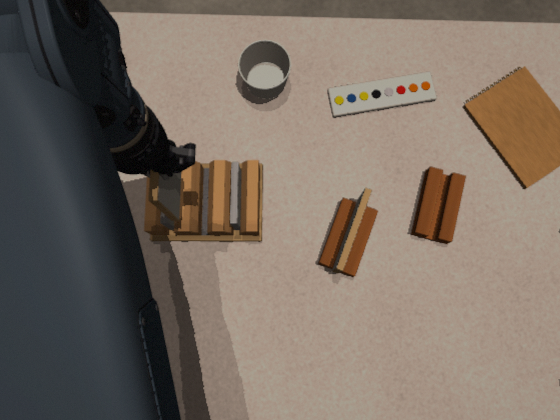

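Board held upright and the empty stand left in place. The broad board is untouched. The TCP is 27 mm too far in y, so I'll correct that.

Emit:
servo_tool(xyz=[[-0.02,-0.045,-0.012],[0,0,0],[0,0,0]], dr=[[0.005,-0.041,0.012],[0,0,0],[0,0,0]], fingers=[0,0,0])

```text
clock: 10.48
tool_pos: [0.5566, 0.1614, 0.28]
orientation: [-0.009, 1.0, 0.0, 0.0]
ft_force: [-0.7, -0.5, -0.9]
width: 0.0114
```

```bash
python3 - <<'E'
from go import *
go([.5565,.1646,.22],.0223+np.pi)
for n in("side","wrist"):
  s=env.snapshot(n);cv2.imwrite(f"pics/{n}4.png",s["frame"][:,:,::-1])
  a=s["frame"][:,:,::-1]
  a=a[10:210,180:380] if n=="side" else a[110:390,180:380]
  cv2.imwrite(f"pics/{n}4z.png",cv2.resize(a,None,fx=[3,2][n=="wrist"],fy=[3,2][n=="wrist"],interpolation=cv2.INTER_CUBIC))
E
```

```text
clk 10.475 pos [0.5566 0.1614 0.28  ] frac now-frame [0.0001 0.0053 0.1   ] target-frame [0.     0.0054 0.1   ] dr [ 0.001  0.001 -0.009] w 0.0114 F [-0.7 -0.5 -0.9] q [0.17 0.21 0.38 1.74 0.   0.15]
```

View pics/side4z.png

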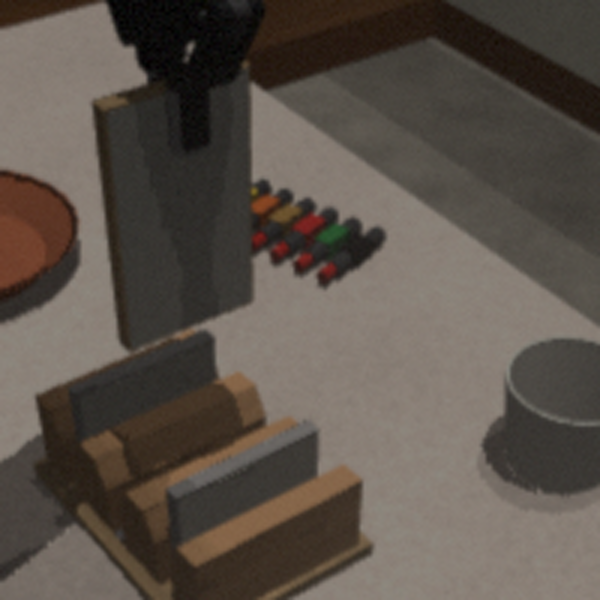

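View pics/wrist4z.png

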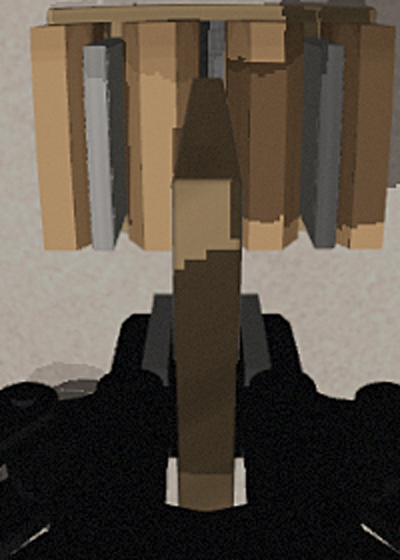

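```bash
python3 - <<'E'
from go import *
from scipy.optimize import least_squares
s=env.snapshot("side")
uv=(np.array([(133,348),(252,300),(121,344),(97,103),(248,75)])+.5)/3-.5+[180,10]
L=np.array([(-45,-6,-75),(45,-6,-75),(-45,6,-75),(-45,6,75),(45,-6,75)])/1000
yaw=.0223-.005
W=lambda q: R.from_euler("ZYX",[yaw,q[3],q[4]]).apply(L)+[q[0],q[1],q[2]]
r=least_squares(lambda q:np.r_[(proj(s,W(q))-uv).ravel(),q[4]*100],[.556,.16,.25,0,0],x_scale=.01)
print(r.x.round(4),(proj(s,W(r.x))-uv).round(1).tolist())
print("bottom z",r.x[2]-.075)
E
```

```text
[ 0.5674  0.1838  0.2229  0.0154 -0.0029] [[-0.5, 0.5], [-0.2, 0.6], [0.2, -1.3], [-0.0, 1.0], [0.4, -0.9]]
bottom z 0.14789688963432407
```

```bash
python3 - <<'E'
from go import *
from scipy.optimize import least_squares
s=env.snapshot("side")
uv=(np.array([(133,348),(252,300),(121,344),(97,103),(248,75)])+.5)/3-.5+[180,10]
L=np.array([(-45,-6,-75),(45,-6,-75),(-45,6,-75),(-45,6,75),(45,-6,75)])/1000
yaw=.0223-.005
W=lambda q: R.from_euler("ZY",[yaw,q[2]]).apply(L)+[q[0],.1614,q[1]]
r=least_squares(lambda q:np.r_[(proj(s,W(q))-uv).ravel()],[.556,.25,0],x_scale=.01)
print(r.x.round(4),(proj(s,W(r.x))-uv).round(1).tolist())
print("bottom z",r.x[1]-.075)
# predicted at nominal
im=cv2.resize(s["frame"][10:210,180:380,::-1],None,fx=3,fy=3,interpolation=cv2.INTER_CUBIC)
L=np.array([(-45,-6,-75),(45,-6,-75),(45,-6,75),(-45,-6,75),(-45,-6,-75),(-45,6,-75),(-45,6,75),(-45,-6,75)])/1000
for q,c in ((r.x,(0,255,0)),([.5536,.244,0.],(0,0,255))):
  cv2.polylines(im,[((proj(s,W(q))+.5-[180,10])*3).round().astype(np.int32)],False,c,1)
cv2.imwrite("pics/ov5.png",im)
E
```

```text
[0.5553 0.238  0.0087] [[-0.6, 2.4], [1.1, 1.5], [-0.1, 0.3], [-1.1, -0.1], [1.6, -2.8]]
bottom z 0.16302138554021267
```

View pics/ov5.png

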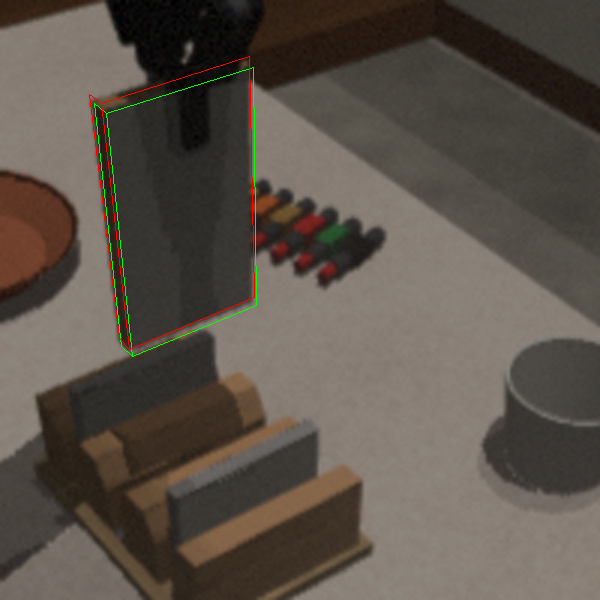

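```bash
cat >> ov.py <<'E'
def wproj(s,o,P):
    H=np.array(s["hand_eye"]);T=np.eye(4);T[:3,:3]=R.from_quat(o["orientation"]).as_matrix();T[:3,3]=o["tool_pos"]
    p=(np.linalg.inv(T@H)@np.c_[P,np.ones(len(P))].T).T[:,:3]
    f=cam(s)[0]; th=np.arctan2(np.hypot(p[:,0],p[:,1]),p[:,2]); ph=np.arctan2(p[:,1],p[:,0])
    return np.c_[s["cx"]+f*th*np.cos(ph),s["cy"]+f*th*np.sin(ph)]
def dens(g,n=20): return np.vstack([np.linspace(a,b,n) for a,b in zip(g[:-1],g[1:])])
E
python3 - <<'E'
from ov import *
o=env.get_obs(); s=env.snapshot("wrist")
im=cv2.resize(s["frame"][105:385,180:380,::-1],None,fx=4,fy=4,interpolation=cv2.INTER_CUBIC)
yw=.0223-.005
b=[o["tool_pos"][0]-.003,o["tool_pos"][1],yw]; zb=o["tool_pos"][2]-.1125
S=segs(rack,[9,9,0])[:9]
z0=zb*1000
B=[box(b,[(45,6,z0+150),(45,-6,z0+150),(-45,-6,z0+150),(-45,6,z0+150),(45,6,z0+150)]),box(b,[(-45,6,z0+150),(-45,6,z0),(-45,-6,z0),(-45,-6,z0+150)])]
for G,c in ((S,(0,255,0)),(B,(0,0,255))):
  for g in G: cv2.polylines(im,[((wproj(s,o,dens(g))+.5-[180,105])*4).round().astype(np.int32)],False,c,1)
cv2.imwrite("pics/ov6a.png",im[:560])
cv2.imwrite("pics/ov6b.png",im[560:])
E
```

```text
(no output)
```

View pics/ov6a.png

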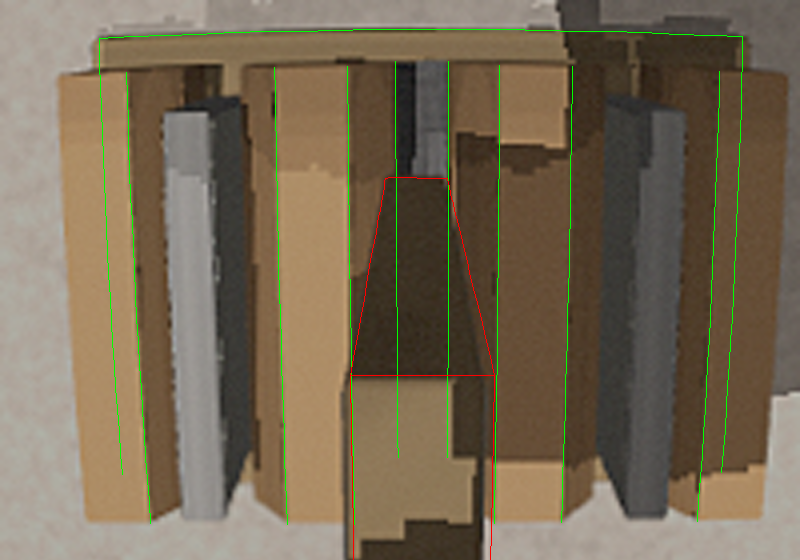

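View pics/ov6b.png

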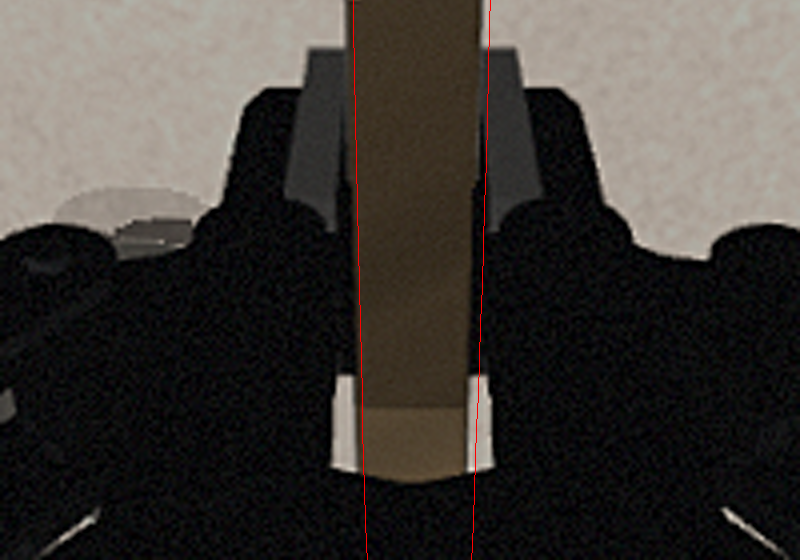

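Wrist overlay matches the rack to about 1 mm, and the held board matches too. Next I align finely and come down to just above the mouth.

Emit:
servo_tool(xyz=[[0,0.006,0.04],[0,0,0.04],[0,0,0.04],[0,0,0.01],[0,0,0]], dr=[[0,0,-0.009],[0,0,0],[0,0,0],[0,0,0],[0,0,0]], fingers=[0,0,0,0,0])

```text
clock: 11.35
tool_pos: [0.5565, 0.1678, 0.2008]
orientation: [-0.013, 1.0, 0.001, 0.001]
ft_force: [-0.5, 0.2, -1.2]
width: 0.0115
```

```bash
python3 - <<'E'
from go import *
go([.5565,.165,.2],.0223+np.pi)
E
```

```text
clk 11.35 pos [0.5565 0.1678 0.2008] frac now-frame [ 0.0001 -0.0047  0.0013] target-frame [ 0.0001 -0.0047  0.0013] dr [0.002 0.004 0.009] w 0.0115 F [-0.5  0.2 -1.2] q [0.18 0.19 0.19 1.57 0.   0.15]
```

Emit:
servo_tool(xyz=[[0,-0.004,0],[0,0,0]], dr=[[0,0,0.009],[0,0,0]], fingers=[0,0])

```text
clock: 11.6
tool_pos: [0.5575, 0.1656, 0.203]
orientation: [-0.011, 1.0, 0.001, 0.003]
ft_force: [0.3, 0.1, -1.4]
width: 0.0115
```

```bash
python3 - <<'E'
from go import *
go([.5565,.165,.1245],.0223+np.pi)
from ov import *
o=env.get_obs(); s=env.snapshot("wrist")
im=cv2.resize(s["frame"][130:330,180:380,::-1],None,fx=3,fy=3,interpolation=cv2.INTER_CUBIC)
b=[o["tool_pos"][0]-.003,o["tool_pos"][1],.0223]; z0=(o["tool_pos"][2]-.1125)*1000
B=[box(b,[(-45,6,z0+150),(-45,6,z0),(-45,-6,z0),(-45,-6,z0+150)])]
for G,c in ((segs(rack,[9,9,0])[:9],(0,255,0)),(B,(0,0,255))):
  for g in G: cv2.polylines(im,[((wproj(s,o,dens(g))+.5-[180,130])*3).round().astype(np.int32)],False,c,1)
cv2.imwrite("pics/ov7.png",im)
E
```

```text
clk 11.6 pos [0.5575 0.1656 0.203 ] frac now-frame [ 0.0025 -0.0011  0.1309] target-frame [ 0.0018 -0.0009  0.1309] dr [ 0.003  0.011 -0.   ] w 0.0115 F [ 0.3  0.1 -1.4] q [0.17 0.19 0.19 1.57 0.   0.15]
```

View pics/ov7.png

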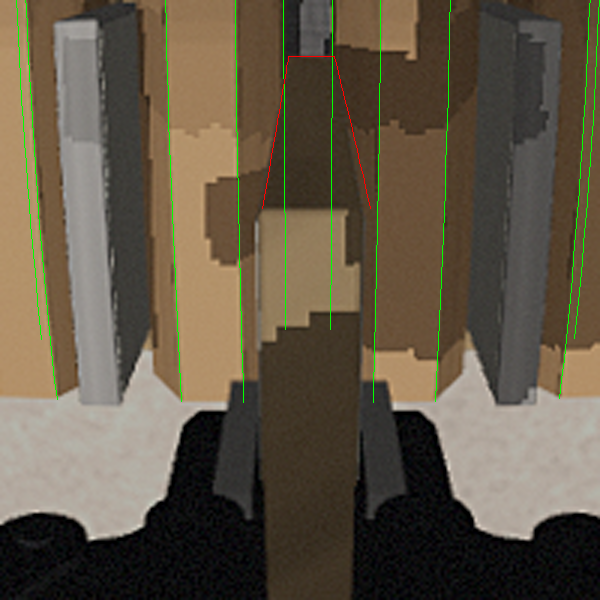

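Board's lower edge is at about (289–340,57) and the slot strip at (284–332), so it is centred. I'll lower it into the slot.

Emit:
servo_tool(xyz=[[0.001,-0.001,0.025],[0,0,0.025],[0,0,0.025],[0,0,0.025]], dr=[[0,0.01,0],[0,0,0],[0,0,0],[0,0,0]], fingers=[0,0,0,0])

```text
clock: 12.15
tool_pos: [0.558, 0.1651, 0.1404]
orientation: [-0.011, 1.0, 0.001, 0.001]
ft_force: [-0.4, -0.3, -1.5]
width: 0.0115
```

```bash
python3 - <<'E'
from go import *
go([.5565,.165,.1245],.0223+np.pi)
E
```

```text
clk 12.15 pos [0.558  0.1651 0.1404] frac now-frame [ 0.0026 -0.0002  0.0265] target-frame [ 0.0025 -0.0001  0.0265] dr [ 0.004  0.005 -0.001] w 0.0115 F [-0.4 -0.3 -1.5] q [0.17 0.19 0.07 1.45 0.   0.15]
```

No contact yet. I'll go down in small steps until it touches the floor.

Emit:
servo_tool(xyz=[[0.002,0,0.01],[0,0,0.008],[0,0,0.005],[0,0,0.004]], dr=[[0,0,0],[0,0,0],[0,0,0],[0,0,0]], fingers=[0,0,0,0])

```text
clock: 12.65
tool_pos: [0.5553, 0.165, 0.1264]
orientation: [-0.011, 1.0, 0.001, 0.001]
ft_force: [-3.9, -1.0, 5.1]
width: 0.0114
```

```bash
python3 - <<'E'
from go import *
go([.5565,.165,.1245],.0223+np.pi)
E
```

```text
clk 12.65 pos [0.5553 0.165  0.1264] frac now-frame [-0.0019 -0.0001  0.0032] target-frame [-0.0019 -0.0001  0.0032] dr [ 0.003  0.004 -0.   ] w 0.0114 F [-3.9 -1.   5.1] q [0.17 0.19 0.04 1.42 0.   0.15]
```

Emit:
servo_tool(xyz=[[0,0,0.004],[0,0,0.004]], dr=[[0,0,0],[0,0,0]], fingers=[0,0])

```text
clock: 12.9
tool_pos: [0.5551, 0.165, 0.1263]
orientation: [-0.011, 1.0, 0.001, 0.002]
ft_force: [-3.0, -0.3, 6.1]
width: 0.0111
```

```bash
python3 - <<'E'
from go import *
go([.5565,.165,.1245],.0223+np.pi)
from ov import *
s=env.snapshot("side")
b=[.5535,.1646,.0223]
im=cv2.resize(s["frame"][40:240,160:360,::-1],None,fx=4,fy=4,interpolation=cv2.INTER_CUBIC)
for g in (box(b,[(-45,6,100),(-45,6,162),(-45,-6,162),(-45,-6,50)]),box(b,[(-45,-6,162),(45,-6,162),(45,-6,80)])):
  cv2.polylines(im,[((proj(s,g)+.5-[160,40])*4).round().astype(np.int32)],False,(0,255,0),1)
cv2.imwrite("pics/ov8.png",im[100:690])
E
```

```text
clk 12.9 pos [0.5551 0.165  0.1263] frac now-frame [-0.0024 -0.0001  0.0031] target-frame [-0.0024 -0.0001  0.0031] dr [ 0.003  0.008 -0.   ] w 0.0111 F [-3.  -0.3  6.1] q [0.17 0.18 0.04 1.42 0.   0.15]
```

View pics/ov8.png

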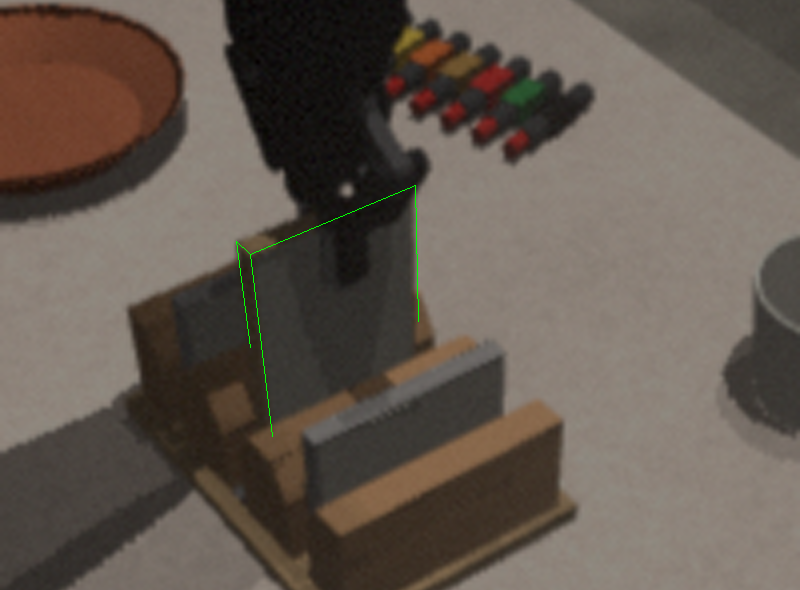

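Board top matches the fully seated outline within 1–2 px. It stays put under 6 N, so it is on the floor. Releasing.

Emit:
servo_tool(xyz=[[0,0,0],[0,0,0],[0,0,0],[0,0,0],[0,0,0]], dr=[[0,0,0],[0,0,0],[0,0,0],[0,0,0],[0,0,0]], fingers=[15,30,60,60,60])

```text
clock: 13.58
tool_pos: [0.5567, 0.1653, 0.1279]
orientation: [-0.011, 1.0, 0.001, 0.004]
ft_force: [0.9, 0.0, -0.4]
width: 0.0512
```

```bash
python3 - <<'E'
from go import *
go([.5565,.165,.25],.0223+np.pi)
s=env.snapshot("wrist");cv2.imwrite("pics/w9.png",s["frame"][:,:,::-1])
E
```

```text
clk 13.575 pos [0.5567 0.1653 0.1279] frac now-frame [-0.0014 -0.     -0.2035] target-frame [ 0.0004 -0.0005 -0.2035] dr [0.005 0.017 0.   ] w 0.0512 F [ 0.9  0.  -0.4] q [0.17 0.18 0.04 1.42 0.   0.15]
```

View pics/w9.png

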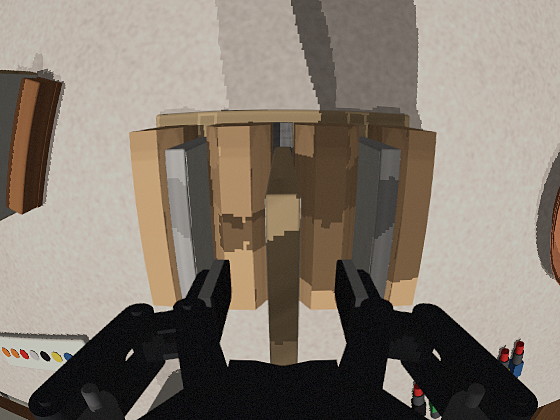

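The fingers are clear on both sides of the board, which stands in the middle slot at about (285,230). Retreating straight up, then aside.

Emit:
servo_tool(xyz=[[0,0,-0.04],[0,0,-0.05],[0,0,-0.05],[0,0,-0.05],[0.04,0,-0.05],[0.08,0,0],[0.08,0,0],[0.08,0,0],[0,0,0],[0,0,0]], dr=[[0,0,0],[0,0,0],[0,0,0],[0,0,0],[0,0,0],[0,0,0],[0,0,0],[0,0,0],[0,0,0],[0,0,0]], fingers=[60,60,60,60,60,60,60,60,60,60])

```text
clock: 14.88
tool_pos: [0.3832, 0.1609, 0.2736]
orientation: [-0.011, 1.0, 0.001, 0.004]
ft_force: [1.4, -0.6, 0.3]
width: 0.0516
```

```bash
python3 - <<'E'
from go import *
from ov import *
go([.5565,.165,.25],.0223+np.pi)
b=[.5535,.1646,.0223]
for n,(u,v) in (("side",(160,40)),("top",(120,110))):
  s=env.snapshot(n)
  cv2.imwrite(f"pics/{n}10.png",s["frame"][:,:,::-1])
  im=cv2.resize(s["frame"][v:v+145,u:u+200,::-1],None,fx=4,fy=4,interpolation=cv2.INTER_CUBIC)
  for g in (box(b,[(-45,6,100),(-45,6,162),(-45,-6,162),(-45,-6,50)]),box(b,[(-45,-6,162),(45,-6,162),(45,6,162),(-45,6,162)])):
    cv2.polylines(im,[((proj(s,g)+.5-[u,v])*4).round().astype(np.int32)],False,(0,255,0),1)
  cv2.imwrite(f"pics/{n}10z.png",im)
E
```

```text
clk 14.875 pos [0.3832 0.1609 0.2736] frac now-frame [-0.2887  0.0005  0.0415] target-frame [-0.289   0.0004  0.0393] dr [ 0.005  0.015 -0.001] w 0.0516 F [ 1.4 -0.6  0.3] q [ 0.23 -0.23 -0.07  1.72  0.    0.21]
```

View pics/side10z.png

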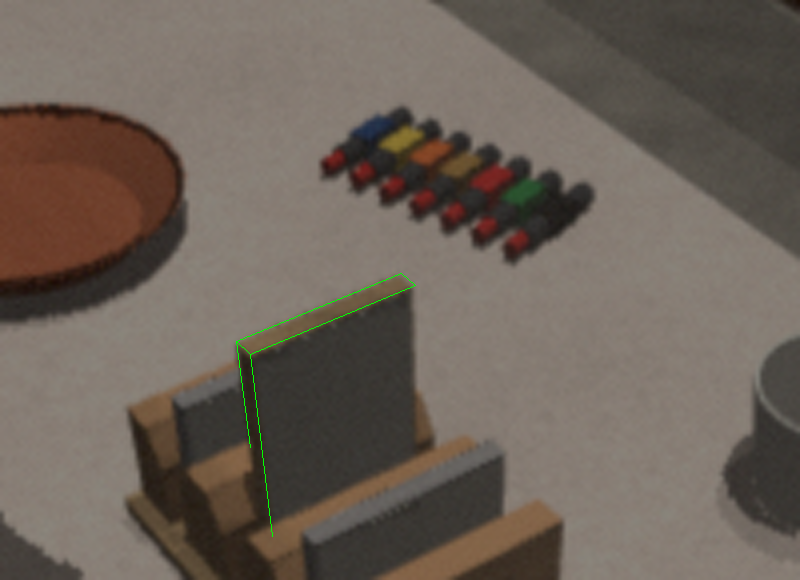

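View pics/top10z.png

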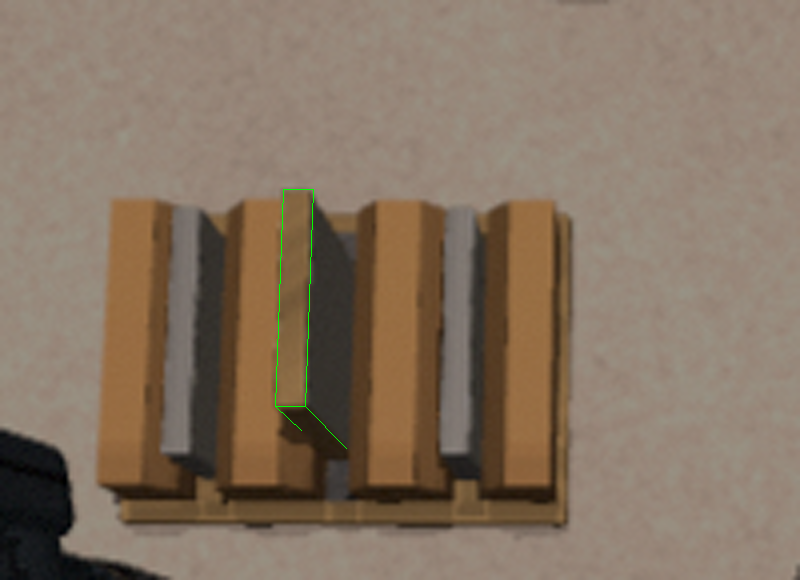

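View pics/side10.png

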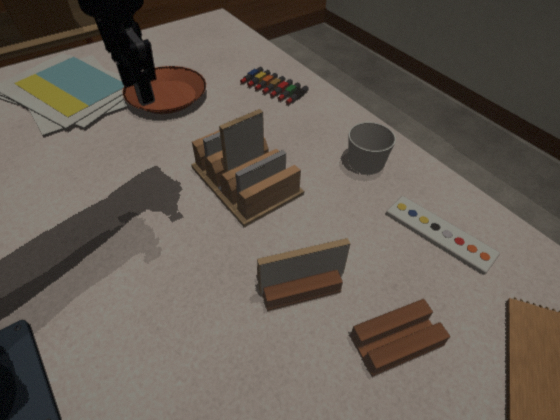

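The seated outline matches both views. The broad board is unchanged and the arm is clear of everything.

```bash
python3 -c "
from bench import env
print(env.sign_off())"
```

```text
the job is handed in; nothing more can be done
None
```

I lifted the tall board out of its stand, lowered it into the rack's middle slot (the empty one), let go and moved the arm clear. I handed the job in at about 15 s.

**Last checks:**
- **Seated:** the board stopped going down, with about 6 N on the wrist. After release, the predicted outline of a fully seated, centred board matched the top view to about a pixel and the side view to 1–2 px.
- **Broad board:** it still stands in its own stand, apparently unmoved.
- **Arm clear:** the gripper is open and away from everything.

**Disagreement:** while the board was in the air, the side camera disagreed with the measured tool position. It made the board look 3–5 % too small, a few pixels at the corners. The wrist camera agreed with the tool position to about 1 mm, so I went by that, and the seated checks bore it out.

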